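# Line up the sockets by size on the socket board

## Robot

A 7-joint arm with a two-finger parallel gripper is mounted at the origin on the work surface. World frame = base frame: x ahead of the robot, y to its left, z up, the work surface at z = 0. Lengths are in m, angles in rad, forces in N, time in s.
With the tool pointing down it reaches from about 0.425 to 0.925 m from the base axis. Payload 6.8 kg.
Tool frame: the origin (TCP) lies on the front face of the gripper's body, between the roots of the fingers; the fingertips stand 73 mm ahead of it and the grasp point (between the pads) lies 54 mm ahead of it; z points along the fingers, x is the direction in which the jaws open and shut, and the axes are right-handed (so a half turn about z gives the same grasp; the last joint's range is limited). The gripper opens to 85 mm and grips with 20 to 120 N. Pads are 22 mm wide; open, the fingers measure 114 mm over their backs; the gripper's body (76 mm by 85 mm) begins 54 mm behind the grasp point. The pads swing forward as they close: fully open they stand 13 mm farther back than shut.
Start: joints at [1.017, 0.477, 0.022, 1.555, -0.011, 1.109, -0.083], TCP at [0.291, -0.609, 0.304] pointing down, gripper open.
Joint ranges: [-2.96, 2.96], [-0.34, 2.1], [-1.41, 1.46], [0.24, 2.44], [-1.37, 4.51], [0.17, 1.92], [-2.96, 2.96]. Speed limits (rad/s): [2.39, 2.39, 3.14, 3.14, 3.14, 3.14, 3.14].

## Interface

Orientations are given as a unit quaternion [w, x, y, z].
In Python, from station import get_obs, read_camera, hand_in gives the robot as it stands. The module is installed in compiled form; this text tells all that it offers.
- The arm moves only by the shell command python3 -m creep 'ROWS' [FORCE]. ROWS is JSON, a list that holds one entry, the list of rows, each a list of 7 numbers: the turn, a rotation vector about the tool's x, y, z in rad, then the shift along the tool's x, y, z in m, then the finger opening in m, from 0 to 0.0854. A call has 1 to 20 rows; each row shifts and turns the pose as measured when the row begins, along the tool's axes as they then stand; what a row does not reach is not made up. A row lasts 1/12 s, in which the tool goes at most 41.7 mm and 7.16 degrees, less where a joint would pass 70% of its speed; a pose out of reach is approached as far as the arm can. A call is refused whole if a number of a shift passes 0.0417 or a number of a turn 0.125, either way. A call with a gripper value outside its range is refused whole. The fingers move at their own pace and stop on an object; FORCE is the grip in N (left out, the last holds). Time passes only in rows, so rows that do not move let the fingers close. It gives the time, the measured TCP pose, the force and the opening at its end, in the units of the state.
- get_obs(): the state, without advancing time (a new reading comes with each control period).
- read_camera(name): name is "side" or "top"; returns a dict with "color" (400x640x3 uint8, red, green, blue), "range_z" (400x640 float32, m along the optical axis (not along the pixel's ray), 0 where there is no reading), "fovy" (degrees; the focal length in pixels is half the picture's height over the tangent of half this angle, whatever the lens; pixels are square), "cx", "cy" (the principal point, pixels), "D" ([k1, k2, p1, p2, k3] as OpenCV has them; the pictures are not rectified), "rvec" (rotation vector, rad) and "tvec" (3), from world to camera coordinates, as OpenCV has them. Camera axes: x right, y down, z forward; pixel columns grow to the right and rows downward; lengths in m; the calibration is good to about 2 mm. A picture is of the moment at which its call begins.
- hand_in(): hands the job in, once; it reports no verdict.
The state is a dict: "t": time; "q": joint angles; "joint_vel": joint speeds; "joint_torque": joint torques, N m; "eef_pos": TCP position; "tool_rot": TCP orientation; "contact_force": force on the tool from outside, world axes, zero at the start; "torque": the same for the moment, N m; "gripper_width": opening from 0.0 (shut) to 1.0 (fully open).
Only numpy, scipy, OpenCV 4.12 (cv2) and the standard library are available. Lean on these libraries where they do the work, as an engineer would, in place of code of your own. Each camera call takes 0.05 s, during which the arm holds its last target.

## Task

Put the four loose wrench sockets away on the wooden socket board in order of size: the largest on the rubber disc next to the upright steel end bracket, then each next smaller one on the next disc, so that the smallest ends up farthest from the bracket. Stand each one upright, mouth up as it is now, centred on its disc, and let go of it.

Things in the scene. Friction and masses are not known exactly. Their poses are not given: they have to be found in the camera images.
- socket_52: Loose steel wrench socket, the largest of four: a plain upright round cylinder 52 mm in diameter and 54 mm tall, standing on the bench with its open six-sided mouth up. Origin: centre of its underside; z points up along its axis. Closed in the lower half, hollow above. Yaw has no meaning. Weighs 0.07 to 0.5 kg, as steel of its size.
- socket_42: Loose steel wrench socket, the second largest of four: a plain upright round cylinder 42 mm in diameter and 48 mm tall, standing on the bench with its open six-sided mouth up. Origin: centre of its underside; z points up along its axis. Closed in the lower half, hollow above. Yaw has no meaning. Weighs 0.07 to 0.5 kg, as steel of its size.
- socket_34: Loose steel wrench socket, the third largest of four: a plain upright round cylinder 34 mm in diameter and 43 mm tall, standing on the bench with its open six-sided mouth up. Origin: centre of its underside; z points up along its axis. Closed in the lower half, hollow above. Yaw has no meaning. Weighs 0.07 to 0.5 kg, as steel of its size.
- socket_26: Loose steel wrench socket, the smallest of four: a plain upright round cylinder 26 mm in diameter and 38 mm tall, standing on the bench with its open six-sided mouth up. Origin: centre of its underside; z points up along its axis. Closed in the lower half, hollow above. Yaw has no meaning. Weighs 0.07 to 0.5 kg, as steel of its size.
- disc_a: One of four identical flat black rubber discs, 58 mm in diameter and 2 mm thick, fixed on top of the board in a straight row with 72 mm between centres. Origin: centre of its underside, on the board's top face; the disc's upper face is 2 mm above it. The letter in the name does not tell its place in the row (the places are shuffled).
- disc_b: One of four identical flat black rubber discs, 58 mm in diameter and 2 mm thick, fixed on top of the board in a straight row with 72 mm between centres. Origin: centre of its underside, on the board's top face; the disc's upper face is 2 mm above it. The letter in the name does not tell its place in the row (the places are shuffled).
- disc_c: One of four identical flat black rubber discs, 58 mm in diameter and 2 mm thick, fixed on top of the board in a straight row with 72 mm between centres. Origin: centre of its underside, on the board's top face; the disc's upper face is 2 mm above it. The letter in the name does not tell its place in the row (the places are shuffled).
- disc_d: One of four identical flat black rubber discs, 58 mm in diameter and 2 mm thick, fixed on top of the board in a straight row with 72 mm between centres. Origin: centre of its underside, on the board's top face; the disc's upper face is 2 mm above it. The letter in the name does not tell its place in the row (the places are shuffled).
- bracket: Upright steel plate fixed across one end of the board (either end, differing between starts): 80 mm wide across the board, 5 mm thick, 50 mm tall, with a foot 36 mm long and 4 mm high. Origin: centre of its underside, on the board's top face, in line with the row and 57 mm from the centre of the nearest disc. A low brass knob 22 mm tall stands at the board's other end instead.
- board: Flat wooden board fixed on the bench, 90 mm (its x) by 380 mm (its y) and 12 mm thick, carrying the discs in a row along its middle, along its y axis. Origin: centre of its underside, on the bench; its top face is 12 mm higher.
Mind the look-alikes: they are no part of the job. Leave any blue or purple look-alike of the socket_26 alone.

How it is judged:
At the end, for the whole second after the job is handed in: Each socket stands upright (within 7 degrees, mouth up), at rest, on a disc with its centre within 14 mm of the disc's centre; from the bracket outwards the order is 52, 42, 34, 26 mm ((horizontal distance between socket_52 and disc_a below 0.014 m or horizontal distance between socket_52 and disc_b below 0.014 m or horizontal distance between socket_52 and disc_c below 0.014 m or horizontal distance between socket_52 and disc_d below 0.014 m) and horizontal distance between socket_52 and bracket between 0.027 and 0.087 m and angle between each of socket_52, socket_42, socket_34, socket_26's own z axis and vertical below 0.12 rad and height (world z) of socket_52 between 0.009 and 0.019 m and linear speed of each of socket_52, socket_42, socket_34, socket_26 below 0.02 m/s and angular speed of each of socket_52, socket_42, socket_34, socket_26 below 0.3 rad/s and (horizontal distance between socket_42 and disc_a below 0.014 m or horizontal distance between socket_42 and disc_b below 0.014 m or horizontal distance between socket_42 and disc_c below 0.014 m or horizontal distance between socket_42 and disc_d below 0.014 m) and horizontal distance between socket_42 and bracket between 0.099 and 0.159 m and height (world z) of socket_42 between 0.009 and 0.019 m and (horizontal distance between socket_34 and disc_a below 0.014 m or horizontal distance between socket_34 and disc_b below 0.014 m or horizontal distance between socket_34 and disc_c below 0.014 m or horizontal distance between socket_34 and disc_d below 0.014 m) and horizontal distance between socket_34 and bracket between 0.171 and 0.231 m and height (world z) of socket_34 between 0.009 and 0.019 m and (horizontal distance between socket_26 and disc_a below 0.014 m or horizontal distance between socket_26 and disc_b below 0.014 m or horizontal distance between socket_26 and disc_c below 0.014 m or horizontal distance between socket_26 and disc_d below 0.014 m) and horizontal distance between socket_26 and bracket between 0.243 and 0.303 m and height (world z) of socket_26 between 0.009 and 0.019 m); the robot touches nothing.
It also fails if it takes over 109 s, if anything falls off the work surface, if the arm or the gripper's body presses on something with over 40 N, if the wrist force passes 120 N, or if a joint passes its speed limit or range.

## Working session

There is one attempt and no reset: what is moved stays moved. The work goes in short steps, Python scripts to look and compute and a shell command to move; the robot and the scene stay as the last step left them, time stands still between calls to the robot, and variables do not carry over. Pictures are saved under pics/ and viewed, and the job is handed in when it is done.

```bash
mkdir -p pics; ls; python3 - <<'E'
from station import *
import cv2,numpy as np
o=get_obs(); print({k:np.round(v,3).tolist() for k,v in o.items()})
for n in("top","side"):
    c=read_camera(n); cv2.imwrite(f"pics/{n}0.png",c["color"][:,:,::-1]); np.savez(f"{n}0.npz",**c)
    print(n,c["fovy"],c["cx"],c["cy"],c["D"],c["rvec"],c["tvec"])
E
```

```text
pics
{'t': 0.0, 'q': [1.017, 0.478, 0.022, 1.556, -0.012, 1.109, -0.083], 'joint_vel': [-0.0, -0.0, 0.0, 0.003, -0.001, -0.0, 0.001], 'joint_torque': [-0.001, -59.646, 1.608, -28.119, 0.012, 0.009, -0.0], 'eef_pos': [0.291, -0.609, 0.303], 'tool_rot': [-0.0, 0.846, -0.533, -0.001], 'contact_force': [-0.553, -0.691, 0.043], 'torque': [-0.022, -0.001, 0.007], 'gripper_width': 1.004}
top 44.62246298655011 318.0710455655061 197.96590126405496 [-0.07585249  0.          0.          0.          0.        ] [ 2.11103742 -2.11269199  0.22128359] [0.02968632 0.56477233 1.14247572]
side 42.1933157611333 321.3817454713342 199.1807217642288 [0.00614293 0.         0.         0.         0.        ] [ 0.5562319  -2.67468265  1.13949953] [0.52300438 0.17387786 0.94872619]
```

View pics/top0.png

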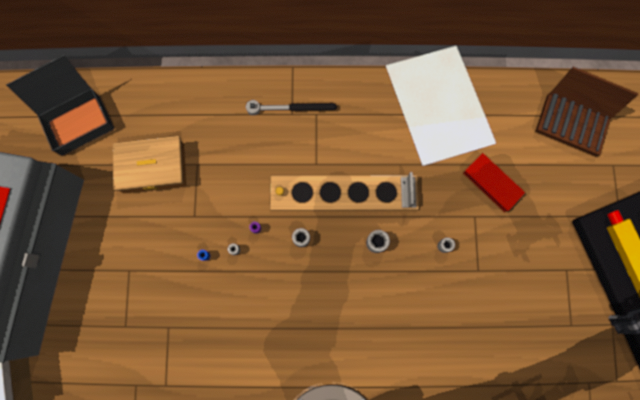

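View pics/side0.png

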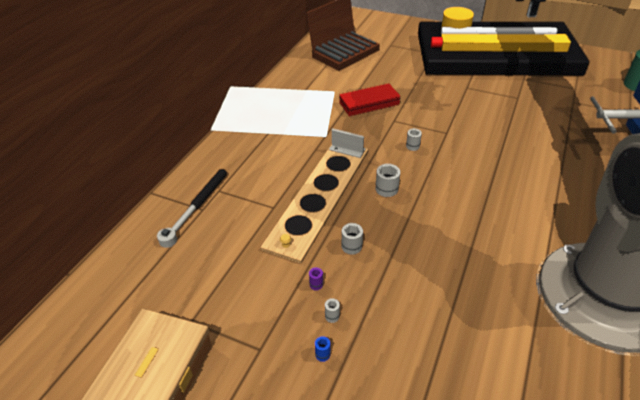

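The top view shows four grey sockets at about (378,240), (301,237), (447,244) and (233,249). The look-alikes are purple at (255,227) and blue at (204,255). The discs lie at x≈302 to 386 in row 191, with the bracket at (410,190). Next I'll measure positions with depth.

```bash
cat > h.py <<'E'
import cv2,numpy as np
def cam(c):
    f=200/np.tan(np.radians(float(c["fovy"]))/2)
    K=np.array([[f,0,float(c["cx"])],[0,f,float(c["cy"])],[0,0,1]])
    return K,np.array(c["D"]),cv2.Rodrigues(np.array(c["rvec"]))[0],np.array(c["tvec"]).ravel()
def cloud(c):
    K,D,R,t=cam(c); v,u=np.mgrid[0:400,0:640]
    n=cv2.undistortPoints(np.stack([u,v],-1).reshape(-1,1,2).astype(float),K,D).reshape(400,640,2)
    z=c["range_z"]; P=np.dstack([n[...,0]*z,n[...,1]*z,z])
    W=(P-t)@R; W[z==0]=np.nan
    return W
def onplane(c,uv,h):
    K,D,R,t=cam(c); n=cv2.undistortPoints(np.array(uv,float).reshape(-1,1,2),K,D).reshape(-1,2)
    d=np.c_[n,np.ones(len(n))]@R; o=-R.T@t
    return o+d*((h-o[2])/d[:,2])[:,None]
def fit_circle(p):
    s=np.linalg.lstsq(np.c_[2*p,np.ones(len(p))],(p**2).sum(1),rcond=None)[0]
    return s[:2],np.sqrt(s[2]+s[:2]@s[:2])
E
python3 - <<'E'
from h import *
c0={}
for n in("top","side"):
    c=dict(np.load(n+"0.npz")); W=cloud(c); c0[n]=(c,W)
c,W=c0["top"]
print("bench z",np.nanmedian(W[280:320,200:260,2]), "board",W[205,290:400:20,2], W[200,280])
for nm,(u,v),h,d in[("52",(378,240),.054,52),("42",(301,237),.048,42),("34",(447,244),.043,34),("26",(233,249),.038,26)]:
    r=18; S=W[v-r:v+r,u-r:u+r]; m=(S[...,2]>h-.012); p=S[m][:,:2]
    hull=cv2.convexHull(p.astype(np.float32))[:,0]
    (cc,rr)=cv2.minEnclosingCircle(hull); print(nm,"zmax",S[...,2][m].max(),"n",m.sum(),"minencl",np.round(cc,4),round(2000*rr,1))
    uv=np.argwhere(m)[:,::-1]+[u-r,v-r]
    # rim centre by bbox
    print("  pix bbox ctr",onplane(c,[(uv.min(0)+uv.max(0))/2],h)[0].round(4))
    cS,WS=c0["side"]; q=WS.reshape(-1,3); k=(np.hypot(q[:,0]-cc[0],q[:,1]-cc[1])<.045)&(q[:,2]>.008)&(q[:,2]<h+.01)
    q=q[k]; cc2,rr2=cv2.minEnclosingCircle(q[q[:,2]>h-.012][:,:2].astype(np.float32)); 
    fc=fit_circle(q[(q[:,2]<h-.012)][:,:2]); print("  side encl",np.round(cc2,4),2000*rr2,"zmax",q[:,2].max(),"wall fit",fc[0].round(4),2000*fc[1])
# discs
for n in c0:
    c,W=c0[n]; g=c["color"].max(2); 
    m=((g<45)&(abs(W[...,2]-.014)<.008)&(abs(W[...,0]-.73)<.15)&(abs(W[...,1])<.3)).astype(np.uint8)
    N,L,st,ce=cv2.connectedComponentsWithStats(m)
    for i in range(1,N):
        if st[i,4]>60:
            q=onplane(c,np.argwhere(L==i)[:,::-1],.014); print(n,ce[i].round(1),st[i,4],q.mean(0).round(4),"d",(2000*np.sqrt(np.linalg.eigvalsh(np.cov(q[:,:2].T))*4)).round(1))
    k=W[(W[...,2]>.045)&(abs(W[...,0]-.73)<.1)&(abs(W[...,1])<.25)]
    if n=="top": print("tall near board",k.mean(0),k.min(0),k.max(0))
E
```

```text
bench z 0.0001960896717785239 board [0.01035361 0.01186239 0.00965428 0.01415044 0.0118702  0.01330654] [0.56941547 0.1267598  0.01230135]
52 zmax 0.061121359351108386 n 177 minencl [ 0.4612 -0.1164] 51.8
  pix bbox ctr [ 0.4611 -0.1166  0.054 ]
  side encl [ 0.4637 -0.114 ] 58.11452120542526 zmax 0.057049551109979245 wall fit [ 0.4621 -0.1106] 44.76258929992095
42 zmax 0.05418544268773615 n 125 minencl [0.4714 0.0716] 41.9
  pix bbox ctr [0.4719 0.0711 0.048 ]
  side encl [0.4721 0.0765] 45.01274228096008 zmax 0.05076944553355896 wall fit [0.4712 0.0789] 35.060531700033685
34 zmax 0.04898521291451908 n 113 minencl [ 0.4525 -0.2899] 34.4
  pix bbox ctr [ 0.4507 -0.2884  0.043 ]
  side encl [ 0.4529 -0.2857] 37.43617609143257 zmax 0.0444737356697682 wall fit [ 0.4543 -0.284 ] 29.053225959112975
26 zmax 0.04270435250624233 n 69 minencl [0.4432 0.2391] 26.5
  pix bbox ctr [0.4434 0.2389 0.038 ]
  side encl [0.4442 0.2436] 27.29910798370838 zmax 0.04039428790680896 wall fit [0.4429 0.2451] 21.413806065142808
top [311.8 107.1] 201 [0.8226 0.0458 0.014 ] d [ 21. 145.]
top [301.9 190. ] 199 [0.5952 0.0707 0.014 ] d [35.4 50.2]
top [329.8 189.9] 209 [ 0.5956 -0.0009  0.014 ] d [36.5 51.4]
top [357.9 189.9] 203 [ 0.5953 -0.0731  0.014 ] d [35.4 51.8]
top [385.8 189.8] 203 [ 0.5955 -0.1451  0.014 ] d [36.1 51.5]
tall near board [ 0.63006913 -0.19930934  0.05278198] [ 0.63006913 -0.19930934  0.05278198] [ 0.63006913 -0.19930934  0.05278198]
side [336.1 162.7] 192 [ 0.5972 -0.1412  0.014 ] d [41.1 52.5]
side [208.9 189.3] 330 [0.8229 0.0531 0.014 ] d [ 26.2 143.9]
side [323.8 181.5] 212 [ 0.5969 -0.0691  0.014 ] d [40.1 53.2]
side [310.4 202. ] 252 [0.5969 0.0027 0.014 ] d [41.2 53.9]
side [295.8 224.2] 277 [0.5969 0.0746 0.014 ] d [40.6 53.9]
```

```bash
python3 - <<'E'
from h import *
for n in("top","side"):
    c=dict(np.load(n+"0.npz")); W=cloud(c); g=c["color"].max(2)
    m=((g<45)&(abs(W[...,2]-.014)<.012)&(abs(W[...,0]-.59)<.06)&(abs(W[...,1])<.3)).astype(np.uint8)
    N,L,st,ce=cv2.connectedComponentsWithStats(m)
    for i in range(1,N):
        if st[i,4]>60:
            q=onplane(c,np.argwhere(L==i)[:,::-1],.014); print(n,ce[i].round(1),st[i,4],q.mean(0).round(4),"d",(2000*np.sqrt(np.linalg.eigvalsh(np.cov(q[:,:2].T))*4)).round(1))
E
python3 -m creep '[[[0,0,-0.12,0,0,0,0.0854]]]'
```

```text
top [301.9 191.9] 263 [0.5902 0.0708 0.014 ] d [47.  48.5]
top [329.9 191.9] 279 [ 0.5903 -0.0012  0.014 ] d [48.5 49.6]
top [357.9 192. ] 275 [ 0.5898 -0.0731  0.014 ] d [48.4 49.4]
top [386.  191.8] 273 [ 0.5903 -0.1454  0.014 ] d [48.8 49.2]
side [337.8 163.1] 236 [ 0.5929 -0.1412  0.014 ] d [49.3 52.6]
side [325.8 182.1] 271 [ 0.592  -0.0692  0.014 ] d [50.9 52. ]
side [312.4 202.5] 316 [0.5922 0.0028 0.014 ] d [51.2 52.8]
side [298.  224.8] 352 [0.592  0.0745 0.014 ] d [51.2 52.5]
t: 0.18
eef_pos: [0.2909, -0.6084, 0.3025]
tool_rot: [-0.001, 0.876, -0.482, -0.001]
contact_force: [0.2, -0.6, 0.5]
gripper_width: 1.0
```

```bash
python3 -m creep '[[[0,0,-0.12,0,0,0.01,0.0854],[0,0,-0.12,0,0,0.01,0.0854],[0,0,-0.12,0,0,0.01,0.0854],[0,0,-0.12,0,0,0.01,0.0854],[0,0,-0.12,0,0,0.01,0.0854],[0,0,-0.12,0,0,0.01,0.0854],[0,0,-0.12,0,0,0.01,0.0854],[0,0,-0.12,0,0,0.01,0.0854],[0,0,-0.05,0,0,0.0,0.0854]]]'
```

```text
t: 0.93
eef_pos: [0.2897, -0.6061, 0.2151]
tool_rot: [-0.004, 1.0, 0.026, -0.002]
contact_force: [0.0, 0.1, -0.3]
gripper_width: 1.0
```

```bash
python3 -m creep '[[[-0.004,0.002,0.026,0.016,-0.032,0,0.0854],[-0.004,0.002,0.026,0.016,-0.032,0,0.0854],[0,0,0,0.016,-0.032,0,0.0854],[0,0,0,0.016,-0.032,0,0.0854],[0,0,0,0.016,-0.032,0,0.0854],[0,0,0,0.016,-0.032,0,0.0854],[0,0,0,0.016,-0.032,0,0.0854],[0,0,0,0.016,-0.032,0,0.0854],[0,0,0,0.016,-0.032,0,0.0854],[0,0,0,0.016,-0.03,0,0.0854],[0,0,0,0,0,0,0.0854]]]'
```

```text
t: 1.85
eef_pos: [0.4478, -0.275, 0.2084]
tool_rot: [-0.002, 1.0, -0.004, -0.004]
contact_force: [0.4, -0.5, 0.2]
gripper_width: 0.999
```

```bash
python3 -m creep '[[[-0.004,0.008,-0.008,0.004,0.0125,0,0.0854],[0,0,0,0,0,0.02,0.07],[0,0,0,0,0,0.02,0.07],[0,0,0,0,0,0.02,0.07],[0,0,0,0,0,0.01,0.07],[0,0,0,0,0,0,0.07]]]'
python3 - <<'E'
from h import *; from station import *
for n in("top","side"):
    c=read_camera(n); cv2.imwrite(f"pics/{n}1.png",cv2.resize(c["color"][(150 if n=="top" else 50):(350 if n=="top" else 250),320:640,::-1],None,fx=2.5,fy=2.5))
E
```

```text
t: 2.35
eef_pos: [0.4536, -0.2929, 0.1363]
tool_rot: [0.002, 1.0, 0.002, 0.002]
contact_force: [0.4, 0.5, 0.0]
gripper_width: 0.822
```

View pics/side1.png

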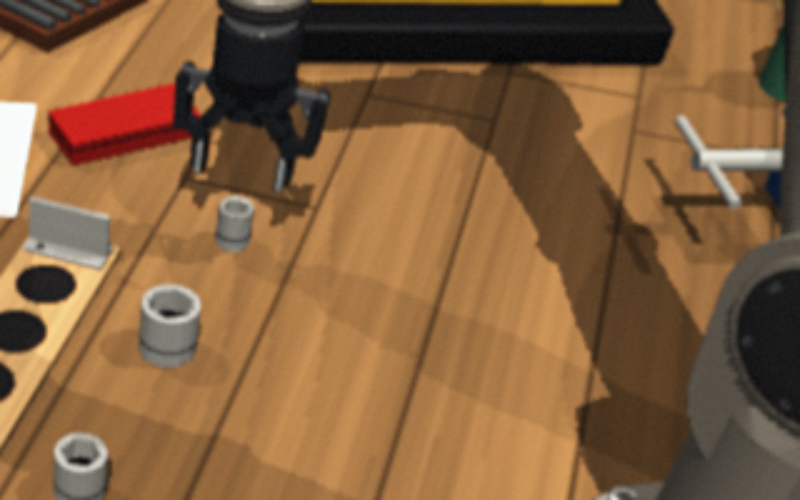

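View pics/top1.png

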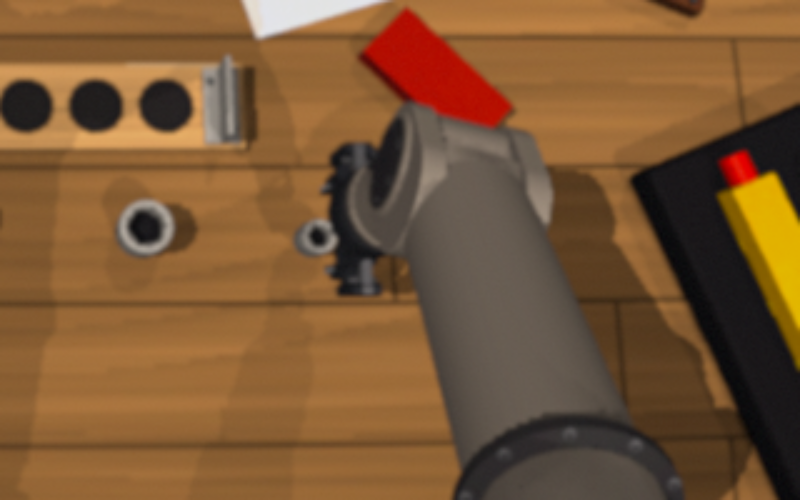

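The side view shows the open jaws (fingertips at about (200,170) and (283,182)) above socket_34 at (235,222). The top view is consistent with that once parallax is allowed for. I'll measure the tips against the socket in the side cloud.

```bash
python3 - <<'E'
from h import *; from station import *
c=read_camera("side"); W=cloud(c); o=get_obs(); e=o["eef_pos"]; print(e)
q=W.reshape(-1,3); k=(np.hypot(q[:,0]-e[0],q[:,1]-e[1])<.08)
q=q[k]; q=q[(q[:,2]>.05)&(q[:,2]<.1)]
for lo,hi in((.05,.06),(.06,.07),(.07,.08),(.08,.09),(.09,.1)):
    s=q[(q[:,2]>lo)&(q[:,2]<hi)]
    for g in(s[s[:,0]<e[0]],s[s[:,0]>e[0]]):
        if len(g): print(lo,len(g),g.min(0).round(4),g.max(0).round(4),g.mean(0).round(4))
E
```

```text
[ 0.45486547 -0.29285788  0.13881916]
0.07 10 [ 0.4118 -0.2908  0.0717] [ 0.4211 -0.2795  0.0797] [ 0.4161 -0.2841  0.0772]
0.07 10 [ 0.4921 -0.2987  0.0724] [ 0.5037 -0.2805  0.0798] [ 0.4944 -0.2877  0.0762]
0.08 23 [ 0.4088 -0.301   0.0805] [ 0.4216 -0.2774  0.0894] [ 0.4145 -0.2845  0.0846]
0.08 25 [ 0.4909 -0.3036  0.0813] [ 0.5042 -0.2778  0.0895] [ 0.4959 -0.285   0.0854]
0.09 30 [ 0.4076 -0.2947  0.0906] [ 0.4213 -0.2774  0.0999] [ 0.4142 -0.2841  0.0953]
0.09 27 [ 0.4913 -0.3033  0.0906] [ 0.5055 -0.2765  0.0996] [ 0.4969 -0.2863  0.095 ]
```

```bash
python3 -m creep '[[[0.004,-0.004,0.004,-0.002,-0.003,0.015,0.07],[0,0,0,0,0,0.015,0.07],[0,0,0,0,0,0.012,0.07],[0,0,0,0,0,0.01,0.07],[0,0,0,0,0,0,0.07],[0,0,0,0,0,0,0.07]]]'
```

```text
t: 3.0
eef_pos: [0.4571, -0.2935, 0.0908]
tool_rot: [0.004, 1.0, -0.001, 0.007]
contact_force: [-1.1, 0.2, 0.6]
gripper_width: 0.819
```

```bash
python3 -m creep '[[[0.004,-0.01,0,-0.003,-0.003,0.008,0.07],[0,0,0,0,0,0,0.06]]]';python3 -m creep '[[[0,0,0,0,0,0,0.03],[0,0,0,0,0,0,0.0],[0,0,0,0,0,0,0.0],[0,0,0,0,0,0,0.0],[0,0,0,0,0,0,0.0],[0,0,0,0,0,0,0.0],[0,0,0,0,0,0,0.0]]]' 50
```

```text
t: 3.17
eef_pos: [0.4546, -0.2908, 0.0832]
tool_rot: [0.002, 1.0, -0.001, 0.003]
contact_force: [-0.7, 0.8, -0.1]
gripper_width: 0.711
t: 3.75
eef_pos: [0.4544, -0.2907, 0.084]
tool_rot: [0.002, 1.0, -0.001, 0.002]
contact_force: [-0.3, 0.3, -2.2]
gripper_width: 0.391
```

```bash
python3 -m creep '[[[0,0,0,0,0,-0.02,0],[0.004,-0.004,0,0,0,-0.03,0],[0,0,0,0,0,-0.03,0],[0,0,0,0,0,-0.02,0],[0,0,0,0.013,-0.026,0,0],[0,0,0,0.013,-0.026,0,0],[0,0,0,0.013,-0.026,0,0],[0,0,0,0.013,-0.026,0,0],[0,0,0,0.013,-0.026,0,0],[0,0,0,0.013,-0.026,0,0],[0,0,0,0.013,-0.026,0,0],[0,0,0,0.013,-0.026,0,0],[0,0,0,0.013,-0.026,0,0],[0,0,0,0.013,-0.026,0,0],[0,0,0,0,0,0,0]]]'
```

```text
t: 5.0
eef_pos: [0.5891, -0.0225, 0.1874]
tool_rot: [-0.001, 1.0, -0.006, -0.0]
contact_force: [0.5, 1.1, -0.7]
gripper_width: 0.387
```

```bash
python3 - <<'E'
from station import *; o=get_obs(); print(o["eef_pos"],o["tool_rot"],o["gripper_width"])
E
```

```text
[ 0.58911193 -0.02245266  0.18741723] [-5.31074677e-04  9.99981432e-01 -6.07053319e-03 -4.30289017e-05] 0.3874208257721883
```

```bash
python3 -m creep '[[[0,0,-0.012,0.002,-0.02,0,0],[0,0,0,0,0,0.02,0],[0,0,0,0,0,0.02,0],[0,0,0,0,0,0.02,0],[0,0,0,0,0,0.008,0],[0,0,0,0,0,0,0],[0,0,0,0,0,0,0]]]'
python3 - <<'E'
from h import *; from station import *
c=read_camera("side"); cv2.imwrite(f"pics/side2.png",cv2.resize(c["color"][100:260,220:440,::-1],None,fx=3,fy=3))
E
```

```text
t: 5.58
eef_pos: [0.5926, 0.0025, 0.1175]
tool_rot: [-0.001, 1.0, 0.004, 0.001]
contact_force: [0.3, -1.0, -1.5]
gripper_width: 0.387
```

View pics/side2.png

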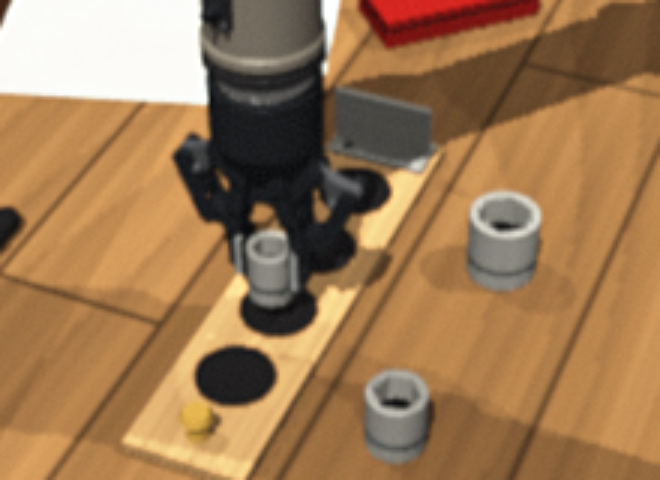

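The view shows socket_34 held upright at (270,270), over the third disc from the bracket at (278,310). I'll lower it now, shifting y by about -4 mm.

```bash
python3 -m creep '[[[0,0,0.004,-0.001,0.004,0.008,0],[0,0,0,0,0,0.006,0],[0,0,0,0,0,0.002,0],[0,0,0,0,0,0,0]]]'
```

```text
t: 5.97
eef_pos: [0.5935, -0.0031, 0.1034]
tool_rot: [-0.001, 1.0, 0.0, 0.004]
contact_force: [-1.0, 0.6, -2.0]
gripper_width: 0.388
```

```bash
python3 -m creep '[[[0,-0.006,0,-0.002,-0.001,0.004,0],[0,0,0,0,0,0,0]]]'
```

```text
t: 6.13
eef_pos: [0.5916, -0.0023, 0.0994]
tool_rot: [-0.001, 1.0, 0.0, 0.001]
contact_force: [-1.2, -0.3, -1.3]
gripper_width: 0.39
```

```bash
python3 -m creep '[[[0,0,0,0,0,0.002,0],[0,0,0,0,0,0,0]]]'
```

```text
t: 6.3
eef_pos: [0.5922, -0.002, 0.098]
tool_rot: [-0.001, 1.0, 0.0, 0.001]
contact_force: [-0.9, 0.4, -2.1]
gripper_width: 0.391
```

```bash
python3 -m creep '[[[0,0,0,0,0,0.002,0],[0,0,0,0,0,0,0]]]'
```

```text
t: 6.47
eef_pos: [0.5926, -0.0016, 0.0984]
tool_rot: [-0.001, 1.0, 0.0, 0.002]
contact_force: [0.3, -0.5, -2.3]
gripper_width: 0.391
```

```bash
python3 -m creep '[[[0,0,0,0,0,0.003,0],[0,0,0,0,0,0,0]]]'
```

```text
t: 6.63
eef_pos: [0.5935, -0.0012, 0.0985]
tool_rot: [-0.0, 1.0, 0.0, 0.003]
contact_force: [-0.3, -0.4, -2.7]
gripper_width: 0.387
```

```bash
python3 - <<'E'
from h import *; from station import *
c=read_camera("side"); cv2.imwrite(f"pics/side3.png",cv2.resize(c["color"][150:240,260:380,::-1],None,fx=6,fy=6,interpolation=cv2.INTER_CUBIC)); print(get_obs())
W=cloud(c); q=W.reshape(-1,3); q=q[(abs(q[:,0]-.592)<.015)&(abs(q[:,1]-.01)<.03)]
print(np.c_[q[np.argsort(q[:,2])]][::6].round(4))
E
```

```text
{'t': 6.6833, 'q': array([ 0.14349332,  0.6266761 , -0.32556969,  1.88237945,  0.3044204 ,
        0.67409894, -0.3622488 ]), 'joint_vel': array([ 0.00074794,  0.01484155,  0.0046416 ,  0.00253778,  0.00280776,
       -0.02105802,  0.00131475]), 'joint_torque': array([ 2.26053041e-01, -5.87707722e+01, -3.96817088e+00, -1.88831663e+01,
        3.97041455e-03,  1.66126946e-01, -8.07887292e-03]), 'eef_pos': array([ 0.59376913, -0.00105566,  0.09837777]), 'tool_rot': array([-6.43427596e-04,  9.99994551e-01,  3.11988231e-04,  3.22273905e-03]), 'contact_force': array([-0.34626212,  0.64662297, -2.51677756]), 'torque': array([ 0.0007501 , -0.00442666,  0.00616587]), 'gripper_width': 0.3903369821300521}
[[ 5.807e-01  2.510e-02  7.100e-03]
 [ 5.977e-01  3.880e-02  1.020e-02]
 [ 6.034e-01  3.180e-02  1.050e-02]
 [ 5.793e-01  3.820e-02  1.080e-02]
 [ 5.895e-01  3.630e-02  1.110e-02]
 [ 5.813e-01  1.340e-02  1.120e-02]
 [ 5.931e-01  2.850e-02  1.150e-02]
 [ 5.850e-01  1.560e-02  1.180e-02]
 [ 5.942e-01  2.620e-02  1.200e-02]
 [ 5.791e-01  2.330e-02  1.210e-02]
 [ 5.881e-01  2.410e-02  1.230e-02]
[... 9345 characters left out ...]
-02  4.153e-01]
 [ 5.890e-01  1.550e-02  4.158e-01]
 [ 5.898e-01  1.370e-02  4.165e-01]
 [ 5.890e-01  1.160e-02  4.174e-01]
 [ 5.866e-01  1.640e-02  4.183e-01]
 [ 5.785e-01  3.720e-02  4.190e-01]
 [ 5.790e-01  1.740e-02  4.200e-01]
 [ 5.891e-01  7.300e-03  4.206e-01]
 [ 5.781e-01  2.690e-02  4.210e-01]
 [ 5.874e-01  6.800e-03  4.223e-01]
 [ 5.800e-01  1.510e-02  4.238e-01]
 [ 5.885e-01  4.300e-03  4.244e-01]
 [ 5.783e-01  1.470e-02  4.256e-01]
 [ 5.863e-01  5.100e-03  4.268e-01]
 [ 5.772e-01  1.310e-02  4.284e-01]
 [ 5.794e-01  8.400e-03  4.293e-01]
 [ 5.807e-01  5.300e-03  4.311e-01]
 [ 5.775e-01  8.300e-03  4.329e-01]
 [ 5.808e-01  1.000e-03  4.359e-01]
 [ 5.777e-01 -1.000e-04  4.392e-01]]
```

View pics/side3.png

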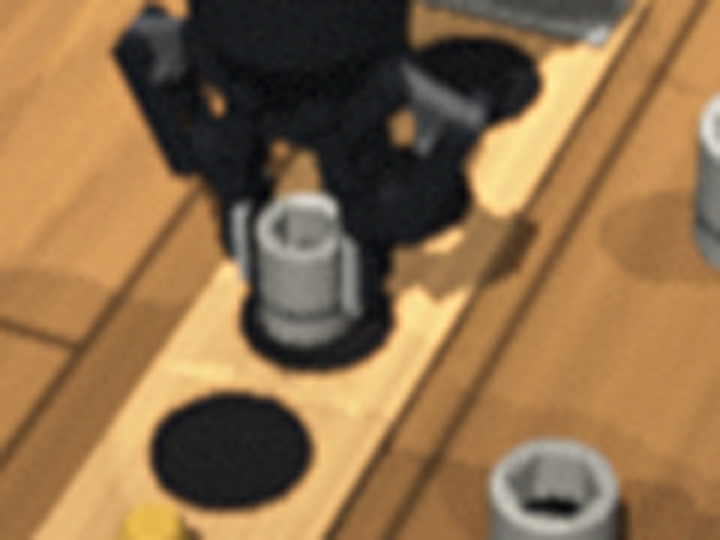

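Socket_34 stands in the disc: its base is at (305,325), the disc centre is near (318,315), and its rim height of about 57 mm is what a seated socket gives. I'll release it and lift.

```bash
python3 -m creep '[[[0,0,0,0,0,0,0.045],[0,0,0,0,0,0,0.06],[0,0,0,0,0,0,0.06],[0,0,0,0,0,-0.01,0.065],[0,-0.004,0,0,0,-0.02,0.065],[0,0,0,0,0,-0.03,0.065],[0,0,0,-0.005,0,-0.03,0.07],[0,0,0,-0.02,0.006,0,0.0854],[0,0,0,-0.035,0.03,0,0.0854],[0,0,0,-0.035,0.03,0,0.0854],[0,0,0,-0.03,0.03,0,0.0854],[0,0,0,-0.005,0.01,0,0.0854],[0,0,0,0,0,0,0.0854]]]'
```

```text
t: 7.77
eef_pos: [0.4609, -0.1076, 0.1952]
tool_rot: [-0.002, 1.0, 0.003, 0.004]
contact_force: [-0.2, -0.2, -0.2]
gripper_width: 0.997
```

```bash
python3 -m creep '[[[-0.002,-0.006,0.004,0,0.009,0.01,0.0854],[0,0,0,0,0,0.025,0.0854],[0,0,0,0,0,0.025,0.0854],[0,0,0,0,0,0.015,0.0854],[0,0,0,0,0,0,0.0854]]]'
python3 - <<'E'
from h import *; from station import *
c=read_camera("side"); cv2.imwrite(f"pics/side4.png",cv2.resize(c["color"][100:260,240:460,::-1],None,fx=3,fy=3))
E
```

```text
t: 8.18
eef_pos: [0.4675, -0.1162, 0.1188]
tool_rot: [-0.0, 1.0, 0.001, 0.006]
contact_force: [-0.0, 0.7, 0.3]
gripper_width: 1.0
```

View pics/side4.png

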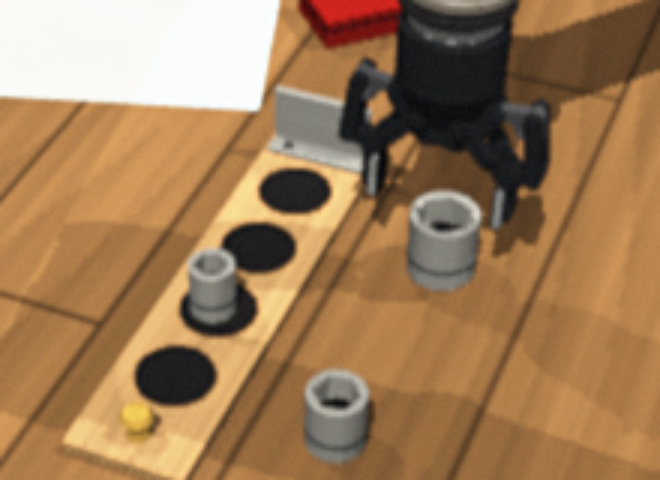

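Socket_34 now stands alone at (212,285) on disc 3, and the jaws straddle socket_52 at (443,240) with a small +x offset. I'll correct that and descend.

```bash
python3 -m creep '[[[0,-0.012,0,-0.006,0,0.003,0.0854],[0,0,0,0,0,0.01,0.0854],[0,0,0,0,0,0.01,0.0854],[0,0,0,0,0,0.006,0.0854],[0,0,0,0,0,0,0.0854]]]'
```

```text
t: 8.65
eef_pos: [0.4653, -0.1145, 0.0902]
tool_rot: [-0.0, 1.0, 0.003, 0.002]
contact_force: [0.3, 0.4, 0.6]
gripper_width: 0.999
```

```bash
python3 -m creep '[[[0,-0.004,0.004,-0.004,0.002,0.008,0.0854],[0,0,0,0,0,0,0.07],[0,0,0,0,0,0,0.06],[0,0,0,0,0,0,0.04]]]'; python3 -m creep '[[[0,0,0,0,0,0,0],[0,0,0,0,0,0,0],[0,0,0,0,0,0,0],[0,0,0,0,0,0,0],[0,0,0,0,0,0,0]]]' 60
```

```text
t: 8.98
eef_pos: [0.4612, -0.1168, 0.0814]
tool_rot: [-0.0, 1.0, 0.001, -0.0]
contact_force: [-6.5, 1.8, 30.2]
gripper_width: 0.61
t: 9.4
eef_pos: [0.4607, -0.1169, 0.0818]
tool_rot: [-0.0, 1.0, 0.0, -0.0]
contact_force: [-0.4, -0.1, -1.4]
gripper_width: 0.597
```

```bash
python3 -m creep '[[[0,0,0,0,0,-0.015,0],[0,0,0,0,0,-0.025,0],[0,0,0,0,0,-0.025,0],[0,0,0,0.01,0,-0.015,0],[0,0,0,0.025,0.006,0,0],[0,0,0,0.025,0.006,0,0],[0,0,0,0.025,0.006,0,0],[0,0,0,0.025,0.005,0,0],[0,0,0,0.01,0,0,0],[0,0,0,0,0,0,0],[0,0,0,0,0,0,0]]]'
```

```text
t: 10.32
eef_pos: [0.5797, -0.1413, 0.1607]
tool_rot: [-0.001, 1.0, 0.0, -0.006]
contact_force: [-0.8, -0.2, -4.1]
gripper_width: 0.604
```

```bash
python3 -m creep '[[[0,0.012,0,0.009,0.004,0.01,0],[0,0,0,0,0,0.015,0],[0,0,0,0,0,0.015,0],[0,0,0,0,0,0.008,0],[0,0,0,0,0,0,0]]]'
```

```text
t: 10.73
eef_pos: [0.5856, -0.1463, 0.1081]
tool_rot: [-0.0, 1.0, 0.0, -0.001]
contact_force: [-0.4, -0.1, -3.6]
gripper_width: 0.603
```

```bash
python3 -m creep '[[[0,0.002,0,0.006,0,0.003,0],[0,0,0,0,0,0.005,0],[0,0,0,0,0,0.003,0],[0,0,0,0,0,0,0]]]'
```

```text
t: 11.07
eef_pos: [0.5916, -0.1466, 0.0962]
tool_rot: [-0.0, 1.0, 0.0, 0.0]
contact_force: [0.1, -0.9, -4.1]
gripper_width: 0.598
```

```bash
python3 -m creep '[[[0,0,0,-0.001,-0.001,0.003,0],[0,0,0,0,0,0,0]]]'
python3 - <<'E'
from h import *; from station import *
c=read_camera("side"); cv2.imwrite(f"pics/side5.png",cv2.resize(c["color"][110:220,260:410,::-1],None,fx=5,fy=5,interpolation=cv2.INTER_CUBIC)); print(get_obs()["contact_force"])
E
```

```text
t: 11.23
eef_pos: [0.5922, -0.1467, 0.0969]
tool_rot: [0.001, 1.0, -0.0, 0.002]
contact_force: [-0.7, 0.8, -4.2]
gripper_width: 0.599
[ 0.85930551 -0.80532049 -3.2632721 ]
```

View pics/side5.png

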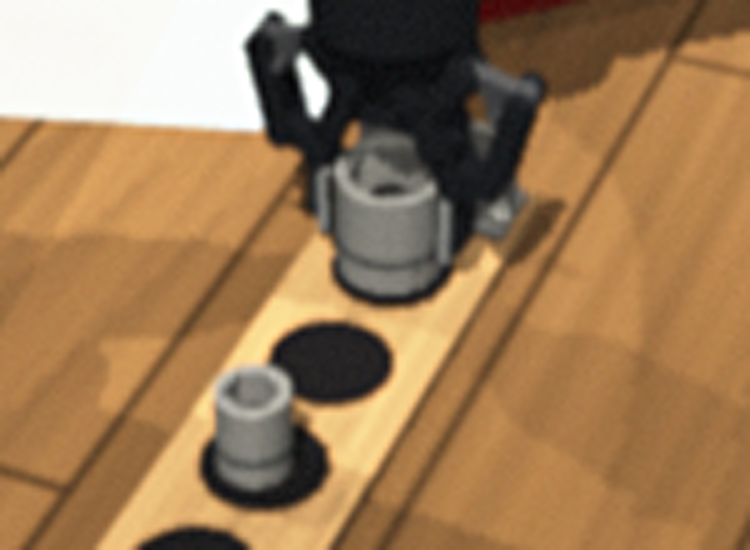

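Socket_52 is at (388,220), over the disc at (390,270), and seems nearly down. I'll check the rim height numerically.

```bash
cat >> h.py <<'E'
def rim(c,x,y,R=.05,zmax=.09):
    q=cloud(c).reshape(-1,3); k=np.hypot(q[:,0]-x,q[:,1]-y)<R; q=q[k]; q=q[(q[:,2]>.02)&(q[:,2]<zmax)]; return q
E
python3 - <<'E'
from h import *; from station import *
c=read_camera("side")
for x,y,r in((.592,-.141,.024),(.592,.003,.017),(.472,.075,.02)):
    q=rim(c,x,y,r); print(np.percentile(q[:,2],[80,90,95,98]).round(4),len(q))
E
```

```text
[0.0645 0.0677 0.0686 0.0697] 391
[0.0549 0.0565 0.0573 0.0578] 239
[0.0469 0.0475 0.0484 0.0497] 287
```

```bash
python3 -m creep '[[[0,-0.003,0,-0.001,0,0.002,0],[0,0,0,0,0,0,0.055],[0,0,0,0,0,0,0.065],[0,0,0,0,0,0,0.075],[0,0,0,0,0,0,0.08],[0,0,0,0,0,-0.01,0.08],[0,0,0,0,0,-0.02,0.08],[0,0,0,0,0,-0.03,0.08],[0,0,0,0,0,-0.03,0.08],[0,0,0,0,0,-0.01,0.08],[0,0,0,0,0,0,0.08]]]'
```

```text
t: 12.25
eef_pos: [0.592, -0.1455, 0.2018]
tool_rot: [0.0, 1.0, 0.0, 0.001]
contact_force: [-0.2, -0.5, 0.3]
gripper_width: 0.938
```

```bash
python3 -m creep '[[[0,0,0,-0.01,-0.02,0,0.0854],[0,0,0,-0.015,-0.03,0,0.0854],[0,0,0,-0.02,-0.033,0,0.0854],[0,0,0,-0.02,-0.033,0,0.0854],[0,0,0,-0.02,-0.033,0,0.0854],[0,0,0,-0.02,-0.033,0,0.0854],[0,0,0,-0.01,-0.02,0,0.0854],[0,0,0,-0.005,-0.01,0,0.0854],[0,0,0,0,0,0,0.0854],[0,0,0,0,0,0,0.0854]]]'
```

```text
t: 13.08
eef_pos: [0.4645, 0.0717, 0.1952]
tool_rot: [0.002, 1.0, -0.002, 0.0]
contact_force: [0.6, -0.9, 0.1]
gripper_width: 1.002
```

```bash
python3 - <<'E'
from h import *; from station import *
for n in("side","top"):
  c=read_camera(n)
  cv2.imwrite(f"pics/{n}6.png",cv2.resize(c["color"][100:260,230:450,::-1],None,fx=3,fy=3))
E
```

```text
(no output)
```

View pics/top6.png

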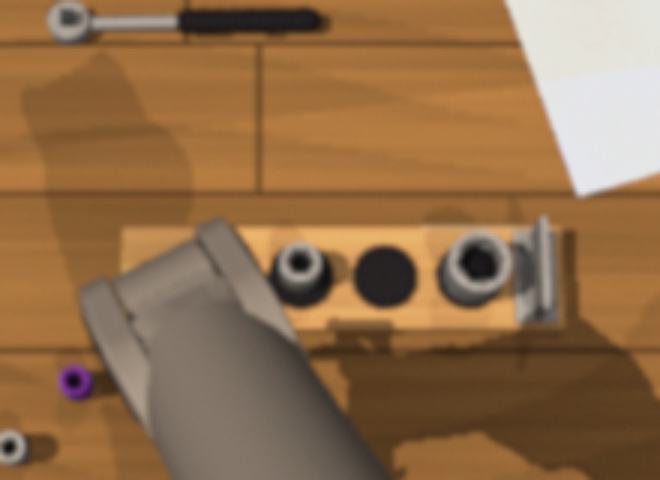

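View pics/side6.png

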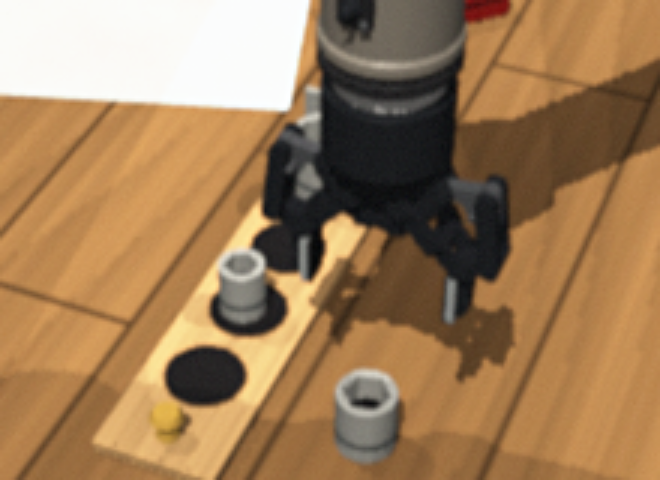

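The top view shows socket_34 at (300,265) and socket_52 at (477,265), both on their discs. I'll descend on socket_42, with x +6 mm.

```bash
python3 -m creep '[[[0.003,0,-0.004,0.005,0,0.01,0.0854],[0,0,0,0,0,0.025,0.0854],[0,0,0,0,0,0.025,0.0854],[0,0,0,0,0,0.02,0.0854],[0,0,0,0,0,0.01,0.0854],[0,0,0,0,0,0,0.0854]]]'
```

```text
t: 13.68
eef_pos: [0.4773, 0.0625, 0.0989]
tool_rot: [0.001, 1.0, -0.007, 0.003]
contact_force: [0.1, -0.5, 0.4]
gripper_width: 1.001
```

```bash
python3 -m creep '[[[0,-0.006,-0.014,-0.005,-0.009,0,0.0854],[0,0,0,0,0,0.012,0.0854],[0,0,0,0,0,0.004,0.0854],[0,0,0,0,0,0,0.0854]]]'
```

```text
t: 14.02
eef_pos: [0.4738, 0.0705, 0.0818]
tool_rot: [0.001, 1.0, -0.002, -0.0]
contact_force: [1.2, 0.1, -0.1]
gripper_width: 1.0
```

```bash
python3 -m creep '[[[0,0,-0.004,-0.002,-0.001,0,0.07],[0,0,0,0,0,0,0.055],[0,0,0,0,0,0,0.04],[0,0,0,0,0,0,0],[0,0,0,0,0,0,0],[0,0,0,0,0,0,0],[0,0,0,0,0,0,0],[0,0,0,0,0,0,0]]]' 50
```

```text
t: 14.68
eef_pos: [0.4722, 0.0719, 0.0846]
tool_rot: [0.001, 1.0, 0.001, 0.001]
contact_force: [0.1, 0.7, -2.2]
gripper_width: 0.486
```

```bash
python3 -m creep '[[[0,0,0,0,0,-0.015,0],[0,0,0,0,0,-0.03,0],[0,0,0,0,0,-0.03,0],[0,0,0,0,0,-0.02,0],[0,0,0,0.01,0.012,0,0],[0,0,0,0.02,0.025,0,0],[0,0,0,0.02,0.025,0,0],[0,0,0,0.02,0.025,0,0],[0,0,0,0.02,0.025,0,0],[0,0,0,0.02,0.02,0,0],[0,0,0,0.01,0.01,0,0],[0,0,0,0,0,0,0],[0,0,0,0,0,0,0]]]'
```

```text
t: 15.77
eef_pos: [0.5945, -0.0765, 0.1816]
tool_rot: [0.002, 1.0, 0.003, -0.002]
contact_force: [0.2, 0.2, -2.3]
gripper_width: 0.48
```

```bash
python3 -m creep '[[[0.003,0.004,0.006,-0.003,-0.003,0.01,0],[0,0,0,0,0,0.02,0],[0,0,0,0,0,0.02,0],[0,0,0,0,0,0.015,0],[0,0,0,0,0,0.005,0],[0,0,0,0,0,0,0]]]'
```

```text
t: 16.27
eef_pos: [0.5874, -0.0677, 0.1092]
tool_rot: [-0.001, 1.0, 0.002, -0.001]
contact_force: [-0.2, -1.4, -2.5]
gripper_width: 0.483
```

```bash
python3 -m creep '[[[0,0.002,0.003,0.004,0.005,0.004,0],[0,0,0,0,0,0.005,0],[0,0,0,0,0,0.003,0],[0,0,0,0,0,0,0]]]'
python3 - <<'E'
from h import *; from station import *
c=read_camera("side"); cv2.imwrite(f"pics/side7.png",cv2.resize(c["color"][110:240,260:410,::-1],None,fx=4.5,fy=4.5,interpolation=cv2.INTER_CUBIC)); print(get_obs()["contact_force"])
q=rim(c,.592,-.069,.02); print(np.percentile(q[:,2],[80,90,95,98]).round(4),len(q))
E
```

```text
t: 16.6
eef_pos: [0.5923, -0.0712, 0.0985]
tool_rot: [-0.001, 1.0, 0.002, 0.001]
contact_force: [-0.2, 0.3, -2.2]
gripper_width: 0.484
[ 0.82722517 -0.37110336 -1.61183452]
[0.0607 0.0619 0.0626 0.0633] 206
```

View pics/side7.png

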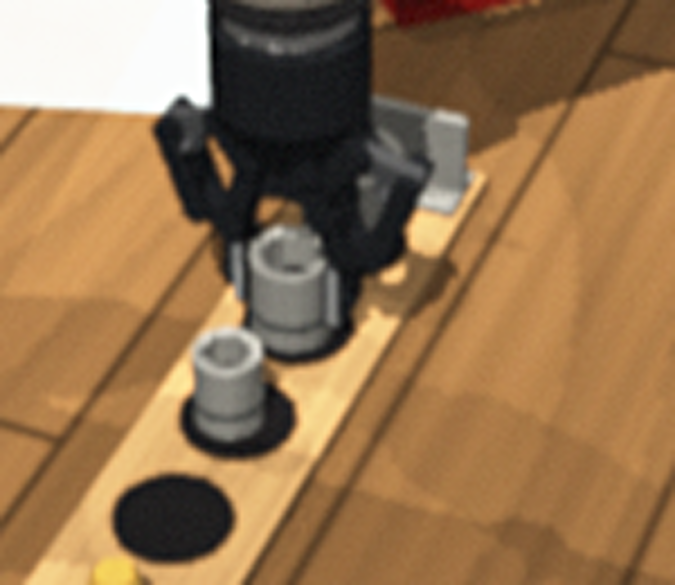

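Socket_42 is on disc 2 at (290,300), and its rim at about 0.062 matches 0.014+0.048. I'll press lightly, release, lift and go on towards socket_26.

```bash
python3 -m creep '[[[0,0,0,-0.001,0.001,0.002,0],[0,0,0,0,0,0,0.045],[0,0,0,0,0,0,0.055],[0,0,0,0,0,0,0.065],[0,0,0,0,0,0,0.07],[0,0,0,0,0,-0.01,0.07],[0,0,0,0,0,-0.02,0.07],[0,0,0,0,0,-0.03,0.07],[0,0,0,0,0,-0.03,0.07],[0,0,0,0,0,-0.01,0.07],[0,0,0,0,0,0,0.07]]]'
python3 -m creep '[[[0,0,0,-0.01,-0.02,0,0.06],[0,0,0,-0.018,-0.036,0,0.06],[0,0,0,-0.018,-0.036,0,0.06],[0,0,0,-0.018,-0.036,0,0.06],[0,0,0,-0.018,-0.036,0,0.06],[0,0,0,-0.018,-0.036,0,0.06],[0,0,0,-0.018,-0.036,0,0.06],[0,0,0,-0.015,-0.03,0,0.06],[0,0,0,-0.01,-0.02,0,0.06],[0,0,0,-0.005,-0.01,0,0.06],[0,0,0,0,0,0,0.06],[0,0,0,0,0,0,0.06]]]'
```

```text
t: 17.57
eef_pos: [0.5925, -0.0725, 0.2062]
tool_rot: [-0.001, 1.0, 0.002, 0.004]
contact_force: [-0.3, -0.0, -0.6]
gripper_width: 0.821
t: 18.57
eef_pos: [0.4358, 0.2308, 0.1984]
tool_rot: [0.001, 1.0, -0.001, 0.002]
contact_force: [-0.3, -0.8, 0.2]
gripper_width: 0.701
```

```bash
python3 -m creep '[[[0,-0.003,0,0.006,-0.008,0.01,0.06],[0,0,0,0,0,0.025,0.06],[0,0,0,0,0,0.025,0.06],[0,0,0,0,0,0.015,0.06],[0,0,0,0,0,0,0.06]]]'
python3 - <<'E'
from h import *; from station import *
c=read_camera("side"); cv2.imwrite(f"pics/side8.png",cv2.resize(c["color"][200:380,230:450,::-1],None,fx=3,fy=3))
E
```

```text
t: 18.98
eef_pos: [0.4465, 0.2323, 0.12]
tool_rot: [0.002, 1.0, -0.006, 0.002]
contact_force: [-0.3, -0.7, -0.3]
gripper_width: 0.705
```

View pics/side8.png

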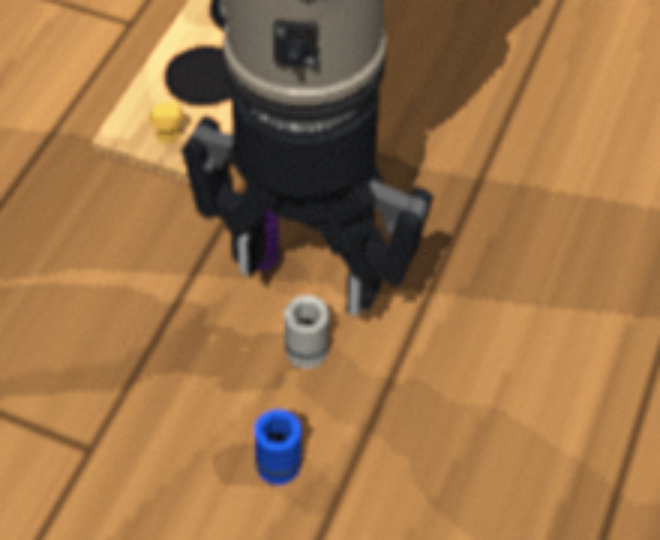

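The jaws are centred in x over the grey socket_26 at (307,330), with the purple one outside the jaws behind. I'll descend.

```bash
python3 -m creep '[[[0.004,-0.004,-0.012,-0.003,-0.007,0.005,0.06],[0,0,0,0,0,0.012,0.06],[0,0,0,0,0,0.01,0.06],[0,0,0,0,0,0.004,0.06],[0,0,0,0,0,0,0.06]]]'
```

```text
t: 19.45
eef_pos: [0.4466, 0.2386, 0.0897]
tool_rot: [-0.001, 1.0, -0.001, 0.002]
contact_force: [0.8, 0.2, 0.2]
gripper_width: 0.705
```

```bash
python3 -m creep '[[[0,-0.003,0,-0.003,0,0.009,0.06],[0,0,0,0,0,0,0.05],[0,0,0,0,0,0,0.04]]]'
```

```text
t: 19.7
eef_pos: [0.4436, 0.2388, 0.0799]
tool_rot: [-0.001, 1.0, -0.001, 0.001]
contact_force: [0.8, 0.5, -0.2]
gripper_width: 0.475
```

```bash
python3 -m creep '[[[0,0,0,0,0,0,0.02],[0,0,0,0,0,0,0],[0,0,0,0,0,0,0],[0,0,0,0,0,0,0],[0,0,0,0,0,0,0],[0,0,0,0,0,0,0]]]' 40
```

```text
t: 20.2
eef_pos: [0.4438, 0.239, 0.0808]
tool_rot: [-0.001, 1.0, -0.001, 0.002]
contact_force: [0.4, 0.6, -0.8]
gripper_width: 0.287
```

```bash
python3 -m creep '[[[0,0,0,0,0,-0.015,0],[0,0,0,0,0,-0.03,0],[0,0,0,0,0,-0.03,0],[0,0,0,0,0,-0.02,0],[0,0,0,0.01,0.012,0,0],[0,0,0,0.022,0.025,0,0],[0,0,0,0.022,0.025,0,0],[0,0,0,0.022,0.025,0,0],[0,0,0,0.022,0.025,0,0],[0,0,0,0.022,0.025,0,0],[0,0,0,0.01,0.01,0,0],[0,0,0,0.005,0.005,0,0],[0,0,0,0,0,0,0],[0,0,0,0,0,0,0]]]'
```

```text
t: 21.37
eef_pos: [0.583, 0.0813, 0.181]
tool_rot: [-0.001, 1.0, 0.002, 0.002]
contact_force: [-0.2, 0.4, -0.6]
gripper_width: 0.288
```

```bash
python3 -m creep '[[[-0.002,-0.004,0.004,0.007,0.01,0.01,0],[0,0,0,0,0,0.02,0],[0,0,0,0,0,0.02,0],[0,0,0,0,0,0.015,0],[0,0,0,0,0,0.005,0],[0,0,0,0,0,0,0]]]'
```

```text
t: 21.87
eef_pos: [0.5879, 0.0766, 0.1069]
tool_rot: [-0.001, 1.0, 0.005, -0.001]
contact_force: [0.1, -0.4, -1.3]
gripper_width: 0.29
```

```bash
python3 -m creep '[[[-0.001,0.002,0.01,0.003,0.006,0.004,0],[0,0,0,0,0,0.005,0],[0,0,0,0,0,0.003,0],[0,0,0,0,0,0,0]]]'
python3 - <<'E'
from h import *; from station import *
c=read_camera("side"); cv2.imwrite(f"pics/side9.png",cv2.resize(c["color"][130:260,240:390,::-1],None,fx=4.5,fy=4.5,interpolation=cv2.INTER_CUBIC)); print(get_obs()["contact_force"])
q=rim(c,.592,.075,.012,.066); print(np.percentile(q[:,2],[80,90,95,98]).round(4),len(q))
E
```

```text
t: 22.2
eef_pos: [0.5915, 0.0715, 0.0951]
tool_rot: [-0.001, 1.0, 0.001, 0.001]
contact_force: [-0.3, -0.1, -0.9]
gripper_width: 0.291
[-0.03588885 -0.03248484 -0.73705202]
[0.0518 0.053  0.0537 0.054 ] 87
```

View pics/side9.png

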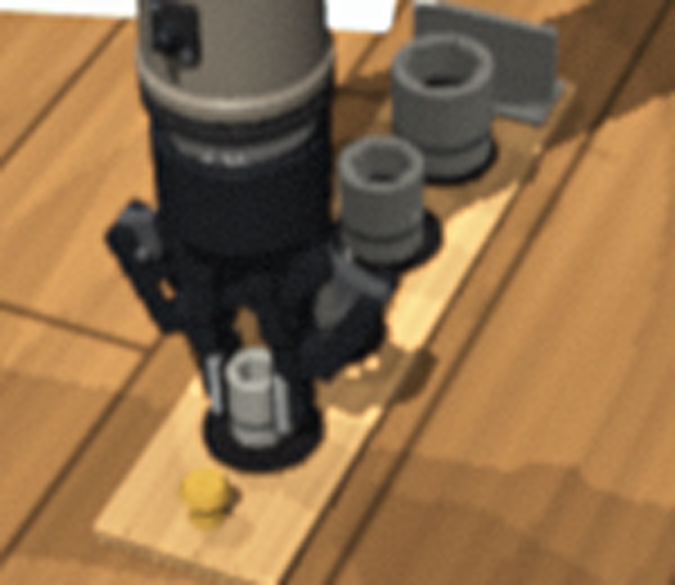

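Socket_26 is upright on the last disc at (252,400), within about 1 mm of seated. I'll lower a touch, release and lift.

```bash
python3 -m creep '[[[0,-0.001,0.001,-0.001,0,0.002,0],[0,0,0,0,0,0.001,0],[0,0,0,0,0,0,0]]]'
```

```text
t: 22.5
eef_pos: [0.5914, 0.0719, 0.0946]
tool_rot: [-0.001, 1.0, 0.0, 0.002]
contact_force: [-1.0, 0.7, -0.1]
gripper_width: 0.284
```

```bash
python3 -m creep '[[[0,0,0,0,0,0,0.03],[0,0,0,0,0,0,0.04],[0,0,0,0,0,0,0.05],[0,0,0,0,0,0,0.055],[0,0,0,0,0,-0.01,0.055],[0,0,0,0,0,-0.02,0.055],[0,0,0,0,0,-0.03,0.055],[0,0,0,0,0,-0.03,0.055],[0,0,0,0,0,-0.03,0.055],[0,0,0,-0.02,-0.03,-0.01,0.055],[0,0,0,-0.03,-0.035,0,0.055],[0,0,0,-0.03,-0.035,0,0.055],[0,0,0,-0.03,-0.035,0,0.055],[0,0,0,-0.02,-0.035,0,0.055],[0,0,0,-0.01,-0.03,0,0.055],[0,0,0,0,0,0,0.055],[0,0,0,0,0,0,0.055],[0,0,0,0,0,0,0.055]]]'
python3 - <<'E'
from h import *; from station import *
S=[("52",-.1454,.068,52),("42",-.0731,.062,42),("34",-.0012,.057,34),("26",.0708,.052,26)]
for n,dx,dy in(("top",.5903,0),("side",.5922,.004)):
  c=read_camera(n); r=(150,230,250,430) if n=="top" else (110,260,220,440)
  cv2.imwrite(f"pics/{n}10.png",cv2.resize(c["color"][r[0]:r[1],r[2]:r[3],::-1],None,fx=3.6,fy=3.6))
  for nm,y,h,d in S:
    q=rim(c,dx,y+dy,.036,h+.02); k=q[q[:,2]>h-.010]
    cc,rr=cv2.minEnclosingCircle(k[:,:2].astype(np.float32))
    print(n,nm,"off mm",((np.array(cc)-[dx,y+dy])*1000).round(1),"d",round(2000*rr,1),"z95",np.percentile(k[:,2],[50,95]).round(4))
E
```

```text
t: 24.0
eef_pos: [0.4518, 0.2744, 0.2415]
tool_rot: [-0.003, 1.0, -0.002, 0.008]
contact_force: [0.8, 0.4, 1.0]
gripper_width: 0.645
top 52 off mm [ 2.4 -0.7] d 52.6 z95 [0.068 0.072]
top 42 off mm [3.  0.7] d 42.1 z95 [0.0619 0.0658]
top 34 off mm [4.6 0.7] d 34.3 z95 [0.0571 0.0612]
top 26 off mm [2.1 1.1] d 27.2 z95 [0.0511 0.0562]
side 52 off mm [-17.4  -7.3] d 32.6 z95 [0.0663 0.0684]Traceback (most recent call last):
  File "<stdin>", line 9, in <module>
    return _quantile_unchecked(
        a, q, axis, out, overwrite_input, method, keepdims, weights)
    return _ureduce(a,
                    func=_quantile_ureduce_func,
    ...<5 lines>...
                    overwrite_input=overwrite_input,
                    method=method)
    r = func(a, **kwargs)
    result = _quantile(arr,
                       quantiles=q,
    ...<2 lines>...
                       out=out,
                       weights=wgt)
    slices_having_nans = np.isnan(arr[-1, ...])
                                  ~~~^^^^^^^^^
IndexError: index -1 is out of bounds for axis 0 with size 0
```

View pics/top10.png

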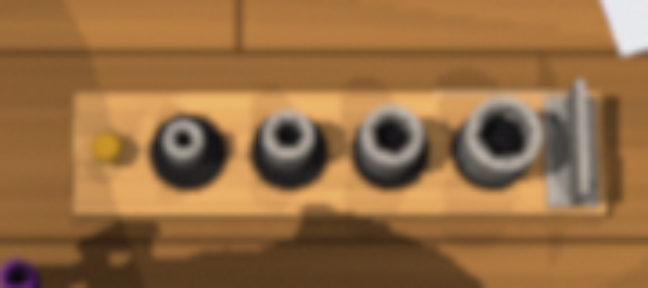

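View pics/side10.png

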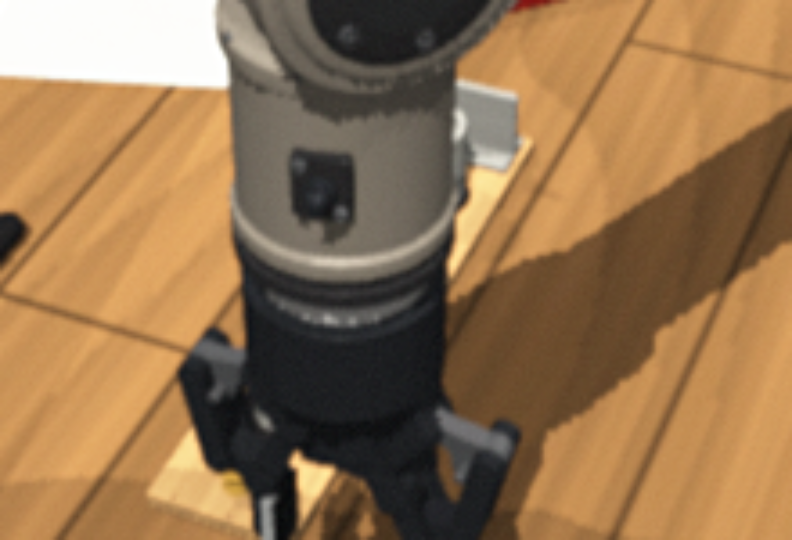

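The top view shows the four sockets upright on their discs, in order from the bracket at right: 52 (500,132), 42 (390,135), 34 (288,135) and 26 (183,140). Offsets are under 5 mm and the rim heights are as expected. The arm blocks the side view but touches nothing. I'll hand in.

```bash
python3 -c "
from station import *
o=get_obs(); print(o['t'],o['contact_force'],abs(o['joint_vel']).max()); print(hand_in())"
```

```text
24.1 [ 0.21007754 -0.41278637  0.06869727] 0.016176141324131886
the job is handed in; nothing more can be done
None
```

All four sockets stand on the board in size order, with 52 next to the bracket, then 42, 34 and 26, each released on its own disc. I handed the job in at t ≈ 24.1 s.

- **Placement:** in the last top view the sockets sat 2.5 to 4.7 mm from their disc centres, against the 14 mm allowed. Socket_34 was the farthest off.
- **Upright:** median rim heights were 68, 62, 57 and 51 mm, within 1 mm of what seated sockets should give. I judged uprightness from the picture and these heights; I did not measure tilt directly.
- **At hand-in:** the gripper was well clear of everything, with almost no force on the tool. Neither the blue nor the purple look-alike was touched.

Three checks were incomplete or disagreed:

- **Side camera at the end:** the final side-camera check gave nothing usable, because the arm blocked its view and the script stopped there.
- **Calibration:** the two cameras differed by about 4 mm in y. I used the top camera, which agreed with where the fingers were measured to be.
- **Force while gripping socket_52:** the force reading briefly reached about 30 N as the jaws closed. That is under the 40 N and 120 N limits, and I did not find the cause.

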